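Screw home the die ring of a cancelling head

ROBOT

A 7-joint arm with a two-finger parallel gripper is mounted at the origin on the work surface. World frame = base frame: x ahead of the robot, y to its left, z up, the work surface at z = 0. Lengths are in m, angles in rad, forces in N, time in s.
With the tool pointing down it reaches from about 0.35 to 0.9 m from the base axis. Payload 7.2 kg.
Tool frame: the origin (TCP) lies at the very end of the fingers, on their centre line; the grasp point (between the pads) lies 19 mm behind it; z points along the fingers, y is the line along which they close (so a half turn about z gives the same grasp; the last joint's range is limited). The gripper opens to 85 mm and grips with 20 to 120 N. Pads are 22 mm wide; open, the fingers measure 114 mm over their backs; the gripper's body (76 mm by 85 mm) begins 54 mm behind the grasp point. The pads swing forward as they close: fully open they stand 13 mm farther back than shut.
Start: joints at [1.035, 0.411, -0.013, 1.596, 0.006, 1.134, -0.082], TCP at [0.282, -0.558, 0.202] pointing down, gripper open.
Joint ranges: [-2.95, 2.95], [-0.29, 1.99], [-1.47, 1.44], [0.14, 2.54], [-1.03, 4.17], [0.13, 1.85], [-2.86, 2.86]. Speed limits (rad/s): [2.39, 2.39, 3.01, 3.01, 3.14, 3.14, 3.14].

INTERFACE

Orientations are given as a 3x3 rotation matrix whose columns are the frame's x, y, z axes.
In Python, from workcell import r gives the robot as it stands. The module is installed in compiled form; this text tells all that it offers.
- The arm moves only by the tool play_rows, never from a script. Its argument "rows" is a list of rows, each a list of 2 entries, a list of its own where there are three numbers: the shift along the tool's x, y, z in mm, then the turn, a rotation vector about the tool's x, y, z in rad. A call has 1 to 20 rows; each row is the pose to reach, as a shift and turn from the pose commanded when the call began, along the tool's axes at that moment; what a row does not reach only later rows make up. A row lasts 1/8 s, in which the tool goes at most 62.5 mm and 10.7 degrees, less where a joint would pass 70% of its speed; a pose out of reach is approached as far as the arm can. A call with a gripper value outside its range is refused whole. "fingers" is the opening, from 0 (shut) to 1 (fully open), set as the call begins (left out, the last holds). The fingers move at their own pace and stop on an object; "squeeze" is the grip in N (left out, the last holds). Time passes only in rows, so rows that repeat a pose let the fingers close. It gives the time, the measured TCP pose, the force, the opening and the grip force at its end, in the units of the state.
- r.get_obs(): the state, without advancing time (a new reading comes with each control period).
- r.read_camera(name): name is "side" or "top"; returns the picture (480x640x3 uint8, red, green, blue); there is no depth.
- r.calibration(name): a dict with "fx", "fy", "cx", "cy" (pixels), "dist" ([k1, k2, p1, p2, k3] as OpenCV has them; the pictures are not rectified), "R" (3x3) and "t" (3): a world point X has camera coordinates R X + t. Camera axes: x right, y down, z forward; pixel columns grow to the right and rows downward; lengths in m; the calibration is good to about 2 mm. A picture is of the moment at which its call begins. calibration takes no time and is no camera call.
- r.job_done(): hands the job in; it is judged then, once.
The state is a dict: "time_s": time; "qpos": joint angles; "joint_velocities": joint speeds; "effort": joint torques, N m; "tool_pos": TCP position; "tool_rot": TCP orientation; "contact_force": force on the tool from outside, world axes, zero at the start; "torque": the same for the moment, N m; "width": finger opening in m; "grip_force": force on a finger pad.
Only numpy, scipy, OpenCV 4.12 (cv2) and the standard library are available. Lean on these libraries where they do the work, as an engineer would, in place of code of your own. Each camera call takes 0.05 s, during which the arm holds its last target. There are 200 camera calls.

TASK

The brass ring that holds the postmark die in the clamped cancelling head has been left loose. Take the orange two-pin spanner from its wooden rest, feel both pins into the two holes of the ring, turn it clockwise until the ring comes up snug against its stop (a firm nip, without forcing it), and stand the spanner back in its rest. Leave the other things on the desk where they are.

Things in the scene. Friction and masses are not known exactly. Their poses are not given: they have to be found in the camera images.
- holder: Grey steel work holder, 110 x 110 x 26 mm, fixed to the desk, with two steel jaws to 47 mm height at its own +x and -x sides. Holds the die head face up. Origin: centre of its underside, on the axis of head and ring; z up. Spanner against holder, head and ring, all contacts summed: about 5 N when turning the ring, over 8 N (0.16 N m) at the stop is snug, over 25 N (0.5 N m) spoils the thread.
- head: Dark round die head, 80 mm wide, rim top 58 mm over the desk; origin: centre of its underside, on the ring's axis, 26 mm over the desk. It rests on a spring pad: pressed down it gives from about 2 N on, up to 7 mm at about 6 N, and is hard beyond; released, it rises again. So a ring pressed by the pins snaps up over them when its holes come under them.
- seat (a point): Centre of the brass ring's upper face, on its axis, 55 mm over the desk unloaded; z up; oriented like the holder, it does not turn with the ring. Ring 58 mm wide, face 3 mm below the head's rim; the middle 25 mm are a red die face level with it. Two round holes, 9 mm wide, 6 mm deep to a solid floor, 1 mm chamfers, opposite one another, each 20 mm from the axis.
- ring (a joint): Turn of the brass ring in its thread, rad; grows clockwise seen from above. Starts at 0 to 0.40; stop (fully home) at 0.85, backed by a gasket of 4 N m/rad. Turns at about 0.10 N m, stays put. Heading of the line through its holes: holder's x axis + U - this value (counter-clockwise positive). U, how the head was clamped, is not measured: -0.30 to 0.30 rad, fixed while working; find it by feel or eye.
- spanner: Two-pin spanner, 100 mm tall, 0.13 to 0.21 kg, upright in the rest, pins down. Two steel pins, 6 mm thick, 12 mm long, at x = +20 and -20 mm under a steel foot 54 (x) x 16 (y) x 12 mm (12 to 24 mm above the tips). Orange handle 26 (x) x 18 (y) mm, 24 to 100 mm above the tips. Origin: midway between the pin tips; z up the handle, x along the line through the pins.
- pins (a point): Midpoint between the spanner's two pin tips, the same point as the spanner's origin.
- rest: Wooden rest, 90 (x) x 60 (y) x 28 mm, fixed to the desk. One straight slot in its top, 52 (x) x 11 (y) mm and 16 mm deep, takes both pins; the spanner's foot then stands on the top face, its pin tips 16 mm over the desk. Origin: centre of its underside; z up.
- inkpad: Blue round ink pad, 72 mm wide, 16 mm high, loose; bystander. Origin: centre of its underside.
- handstamp: Small hand stamp, 34 mm square black foot and dark wooden knob, 64 mm high, loose; bystander. Origin: centre of its underside.
- carton: Red carton, 60 x 120 x 60 mm, loose; bystander. Origin: centre of its underside.
- cards: Banded bundle of white postcards, 150 x 100 x 26 mm, loose; bystander. Origin: centre of its underside.
There are look-alikes about, which are no part of the job. Leave any black or red look-alike of the spanner alone.

How it is judged:
By the outcome, as a careful person would: the job done as asked, in the order asked, and still so for the second after the job is handed in, with the robot touching nothing.
It also fails if it takes over 72 s, if anything falls off the work surface, if the arm or the gripper's body presses on something with over 40 N, if the wrist force passes 120 N, or if a joint passes its speed limit or range.

## Working session

There is one attempt and no reset: what is moved stays moved. The work goes in short steps, Python scripts to look and compute and a tool call to move; the robot and the scene stay as the last step left them, time stands still between calls to the robot, and variables do not carry over. Pictures are saved under pics/ and viewed, at most 10 in all, crops included, and the job is handed in when it is done.

Besides the shell and the picture viewer there is one more tool, called in YAML: its name, and indented under it one key for each argument. play_rows: Moves the arm, as the interface text tells. Its arguments: {"type":"object","properties":{"rows":{"type":"array"},"fingers":{"type":"number"},"squeeze":{"type":"number"}},"required":["rows"]}

```bash
mkdir -p pics
python3 - <<'E'
from workcell import r
import cv2,numpy as np
for n in("top","side"):
    im=r.read_camera(n);cv2.imwrite(f"pics/{n}0.png",im[:,:,::-1])
    c=r.calibration(n);print(n,{k:np.round(v,4).tolist() for k,v in c.items()}, (-np.array(c["R"]).T@np.array(c["t"])).round(3))
o=r.get_obs();print({k:np.round(v,4).tolist() for k,v in o.items()})
E
```

```text
top {'fx': 541.2756, 'fy': 541.2756, 'cx': 316.3762, 'cy': 242.5053, 'dist': [0.0306, 0.0, 0.0, 0.0, 0.0], 'R': [[0.0023, -1.0, 0.0097], [-0.9891, -0.0037, -0.1471], [0.1471, -0.0092, -0.9891]], 't': [-0.0117, 0.5519, 1.3886]} [0.342 0.003 1.455]
side {'fx': 581.098, 'fy': 581.098, 'cx': 317.5671, 'cy': 238.7702, 'dist': [0.0417, 0.0, 0.0, 0.0, 0.0], 'R': [[-0.999, -0.0435, -0.0111], [-0.0115, 0.4869, -0.8734], [0.0434, -0.8724, -0.4869]], 't': [0.564, 0.0658, 1.4941]} [0.499 1.296 0.791]
{'time_s': 0.1, 'qpos': [1.0348, 0.4118, -0.0127, 1.597, 0.0056, 1.1342, -0.0822], 'joint_velocities': [-0.0003, 0.001, 0.0009, -0.002, -0.0005, 0.001, 0.0002], 'effort': [0.0027, -60.1824, 0.6843, -30.0088, 0.014, 0.0064, -0.0], 'tool_pos': [0.2815, -0.5575, 0.2008], 'tool_rot': [[0.8926, 0.4509, -0.0007], [0.4509, -0.8926, 0.0012], [-0.0001, -0.0014, -1.0]], 'contact_force': [-0.5134, -0.6964, 0.5818], 'torque': [0.026, 0.037, 0.0177], 'grip_force': 0.0, 'width': 0.0854}
```

View pics/top0.png

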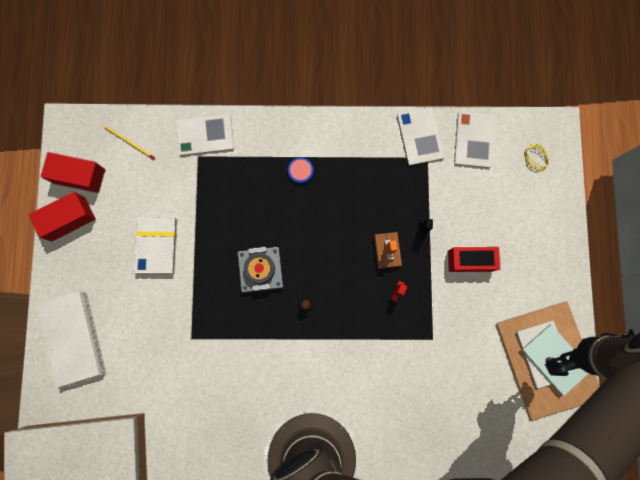

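View pics/side0.png

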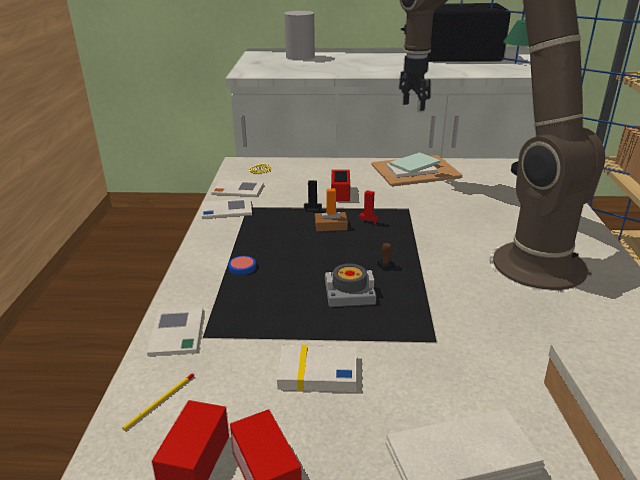

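Top view: the orange spanner stands in the wooden rest at about (390,248). The look-alikes are black at (425,227) and red at (400,290). Only the orange one stands in a rest with its pins in the slot, so it fits the description. The holder with the brass ring is at (260,269). I'll measure these and confirm with one enlarged crop.

```bash
cat > h.py <<'E'
from workcell import r
import cv2,numpy as np
def ray(n,px):
    c=r.calibration(n);K=np.array([[c["fx"],0,c["cx"]],[0,c["fy"],c["cy"]],[0,0,1]])
    p=cv2.undistortPoints(np.array(px,float).reshape(-1,1,2),K,np.array(c["dist"])).reshape(-1,2)
    R=np.array(c["R"]);t=np.array(c["t"])
    return -R.T@t,np.c_[p,np.ones(len(p))]@R
def plane(n,px,z):
    o,d=ray(n,px);return o+d*((z-o[2])/d[:,2])[:,None]
def big(mask):
    cs,_=cv2.findContours(mask.astype(np.uint8),cv2.RETR_EXTERNAL,cv2.CHAIN_APPROX_NONE)
    return max(cs,key=cv2.contourArea)
def box(mask,roi):
    x0,y0,x1,y1=roi;m=np.zeros(mask.shape,np.uint8);m[y0:y1,x0:x1]=mask[y0:y1,x0:x1];return big(m)
E
python3 - <<'E'
from h import *
t=cv2.imread("pics/top0.png");s=cv2.imread("pics/side0.png")
a=cv2.resize(t[225:280,360:440],None,fx=7,fy=7,interpolation=cv2.INTER_CUBIC)[:, :400]
b=cv2.resize(t[240:300,230:290],None,fx=6.4,fy=6.4,interpolation=cv2.INTER_CUBIC)
c=cv2.resize(s[250:310,315:385],None,fx=5.5,fy=5.5,interpolation=cv2.INTER_CUBIC)
d=cv2.resize(s[180:240,305:385],None,fx=5,fy=5,interpolation=cv2.INTER_CUBIC)
W=np.zeros((600,800,3),np.uint8)
for im,(x,y) in((a[:300],(0,0)),(b[:300],(400,0)),(d[:300],(0,300)),(c[:300],(400,300))):
    im=im[:300,:400];W[y:y+im.shape[0],x:x+im.shape[1]]=im
cv2.imwrite("pics/crop1.png",W)
hsv=lambda i:cv2.cvtColor(i,cv2.COLOR_BGR2HSV)
for n,i,rr,rh in(("top",t,(365,225,412,275),(232,240,290,300)),("side",s,(305,180,360,240),(315,255,385,312))):
    H=hsv(i);h,S,V=[H[...,k].astype(int) for k in range(3)]
    o=(h>=7)&(h<=16)&(S>200)&(V>150); w=(h>=4)&(h<=18)&(S>80)&(S<=200)&(V>60)
    br=(h>=17)&(h<=30)&(S>90)&(V>90); rd=((h<7)|(h>172))&(S>150)&(V>120); g=(S<60)&(V>70)
    for nm,m,roi in(("orange",o,rr),("wood",w,rr),("brass",br,rh),("red",rd,rh),("grey",g,rh)):
        try:
            q=box(m,roi);mr=cv2.minAreaRect(q);print(n,nm,cv2.contourArea(q),np.round(cv2.boxPoints(mr),1).tolist(),np.round(mr[0],1), cv2.boundingRect(q))
        except Exception as e: print(n,nm,e)
E
```

```text
top orange 47.5 [[390.0, 250.0], [390.0, 240.0], [396.0, 240.0], [396.0, 250.0]] [393. 245.] (390, 240, 7, 11)
top wood 752.0 [[373.8999938964844, 233.89999389648438], [397.3999938964844, 231.0], [401.70001220703125, 265.29998779296875], [378.20001220703125, 268.20001220703125]] [387.8 249.6] (374, 232, 28, 36)
top brass 363.0 [[248.0, 257.0], [269.0, 257.0], [269.0, 279.0], [248.0, 279.0]] [258.5 268. ] (248, 257, 22, 23)
top red 46.5 [[255.0, 264.0], [262.0, 264.0], [262.0, 272.0], [255.0, 272.0]] [258.5 268. ] (255, 264, 8, 9)
top grey 1657.5 [[237.0, 249.0], [278.5, 245.0], [282.6000061035156, 287.6000061035156], [241.1999969482422, 291.6000061035156]] [259.8 268.3] (238, 247, 45, 45)
side orange 15.5 [[327.0, 188.0], [335.0, 188.0], [335.0, 191.0], [327.0, 191.0]] [331.  189.5] (327, 188, 9, 4)
side wood 407.5 [[314.5, 213.0], [346.6000061035156, 211.6999969482422], [347.29998779296875, 229.6999969482422], [315.20001220703125, 231.0]] [330.9 221.4] (315, 212, 33, 20)
side brass 212.0 [[338.0, 267.0], [361.0, 267.0], [361.0, 278.0], [338.0, 278.0]] [349.5 272.5] (338, 267, 24, 12)
side red 26.5 [[345.0, 271.0], [354.0, 271.0], [354.0, 275.0], [345.0, 275.0]] [349.5 273. ] (345, 271, 10, 5)
side grey 1718.5 [[324.1000061035156, 265.0], [373.29998779296875, 262.3999938964844], [375.5, 303.20001220703125], [326.20001220703125, 305.79998779296875]] [349.8 284.1] (325, 264, 51, 42)
```

View pics/crop1.png

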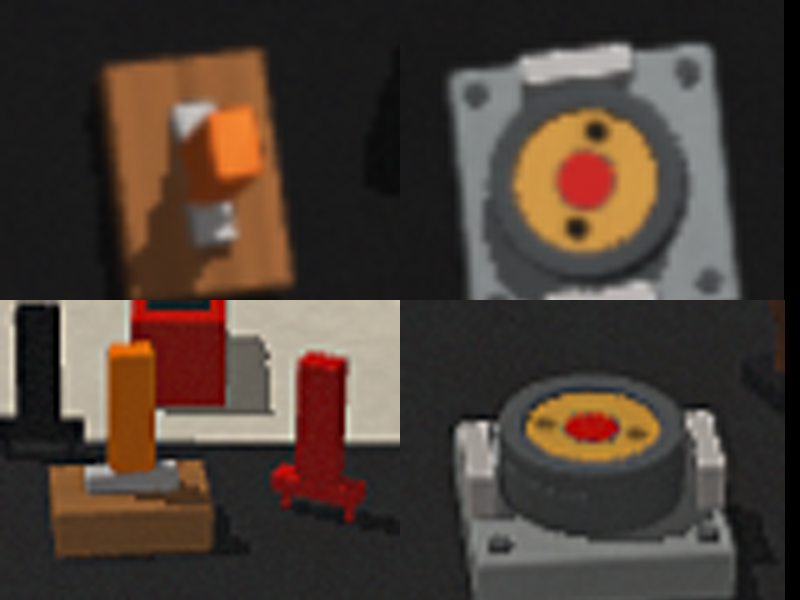

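The crop shows the orange spanner seated in the slot of the wooden rest, with its foot ends at crop (192,103) and (212,244). The ring holes are at crop (597,131) and (577,228), which is top image (260.8,260.5) and (257.7,275.6).

Run:
```python
from h import *
def hd(p,q): d=p-q;return np.arctan2(d[1],d[0])
f=plane("top",[[387.5,239.7],[390.3,259.8]],.040);print("foot",f.round(4),"mid",f.mean(0),"len",np.linalg.norm(f[0]-f[1]),"hd",hd(f[0],f[1]))
h=plane("top",[[393.6,245.4],[393.,245.]],.116);print("handle top",h.round(4))
w=plane("top",[[373.9,233.9],[397.4,231],[401.7,265.3],[378.2,268.2]],.028);print("rest",w.round(4),w.mean(0),hd(w[0],w[3]),hd(w[1],w[2]),np.linalg.norm(w[0]-w[3]),np.linalg.norm(w[0]-w[1]))
k=plane("top",[[260.8,260.5],[257.7,275.6]],.055);print("holes",k.round(4),k.mean(0),np.linalg.norm(k[0]-k[1]),hd(k[0],k[1]))
print("die",plane("top",[[258.5,268]],.055).round(4), "side",plane("side",[[349.5,273.],[349.5,272.5]],.055).round(4))
g=plane("top",[[237,249],[278.5,245],[282.6,287.6],[241.2,291.6]],.026);print("holder",g.round(4),g.mean(0),hd(g[0],g[3]),hd(g[1],g[2]),np.linalg.norm(g[0]-g[3]))
print("handle side top",plane("side",[[331,189.5]],.116).round(4))
a=plane("side",[[315,231]],.0)
# refine: subpixel brass/red/handle from upsampled; holes dark inside brass
t=cv2.imread("pics/top0.png");V=cv2.cvtColor(t,cv2.COLOR_BGR2HSV)
b=cv2.resize(t[255:282,245:273],None,fx=10,fy=10,interpolation=cv2.INTER_CUBIC);G=b[...,2]
m=(G<110).astype(np.uint8);n,l,st,c=cv2.connectedComponentsWithStats(m)
for i in range(1,n):
    if 60<st[i,4]<1500: print("dark",st[i],c[i].round(1),((c[i]-4.5)/10+[245,255]).round(2))
```

```text
foot [[ 0.5603 -0.1983  0.04  ]
 [ 0.5068 -0.2048  0.04  ]] mid [ 0.53351912 -0.20152319  0.04      ] len 0.05388985805822349 hd 0.12006353622958128
handle top [[ 0.5342 -0.2025  0.116 ]
 [ 0.5352 -0.201   0.116 ]]
rest [[ 0.5777 -0.1639  0.028 ]
 [ 0.5858 -0.2269  0.028 ]
 [ 0.4936 -0.2365  0.028 ]
 [ 0.4857 -0.1741  0.028 ]] [ 0.53568406 -0.20033019  0.028     ] 0.10993052213330373 0.10348151044969618 0.09256447632929653 0.06351165448214205
holes [[0.502  0.1344 0.055 ]
 [0.4627 0.1417 0.055 ]] [0.48235397 0.138016   0.055     ] 0.03999340247578793 -0.18384278579949764
die [[0.4824 0.14   0.055 ]] side [[0.4827 0.1402 0.055 ]
 [0.4827 0.138  0.055 ]]
holder [[0.5359 0.2008 0.026 ]
 [0.547  0.0907 0.026 ]
 [0.4337 0.0785 0.026 ]
 [0.423  0.187  0.026 ]] [0.48491089 0.13924897 0.026     ] 0.12120037667721152 0.1075981187087987 0.11374179246688401
handle side top [[ 0.5341 -0.199   0.116 ]]
dark [142  41  31  30 718] [156.6  55.4] [260.21 260.09]
dark [111 192  32  31 766] [126.1 206.5] [257.16 275.2 ]
```

```bash
cat >> h.py <<'E'
from scipy.spatial.transform import Rotation as Ro
def go(p,ydir):
    "shift (mm) and turn to TCP p, pointing down, tool y axis at heading ydir (mod pi, nearest)"
    o=r.get_obs();R0=np.array(o["tool_rot"]);best=None
    for k in(-1,0,1):
        a=ydir+k*np.pi;y=np.array([np.cos(a),np.sin(a),0]);z=np.array([0,0,-1.]);R=np.c_[np.cross(y,z),y,z]
        v=Ro.from_matrix(R0.T@R).as_rotvec()
        if best is None or np.linalg.norm(v)<np.linalg.norm(best)-1e-6:best=v
    return (1000*R0.T@(np.array(p)-o["tool_pos"])).round(1),best.round(3)
def st():
    o=r.get_obs();R=np.array(o["tool_rot"]);print("t",round(o["time_s"],2),"p",np.round(o["tool_pos"],4),"yhd",round(np.arctan2(R[1,1],R[0,1]),3),"tilt",R[:2,2].round(4),"F",np.round(o["contact_force"],2),"T",np.round(o["torque"],3),"w",round(o["width"],4),"q7",round(o["qpos"][6],2))
E
python3 - <<'E'
from h import *
k=plane("top",[[260.21,260.09],[257.16,275.2]],.055);d=k[0]-k[1];print(k.mean(0),np.linalg.norm(d),np.arctan2(d[1],d[0]))
print(go([.535,-.200,.17],.107)); st()
E
```

```text
[0.48340368 0.13949777 0.055     ] 0.04000227807192152 -0.18035940828759145
(array([ 387.4, -204.7,   31.1]), array([-1.00e-03, -1.00e-03, -1.21e+00]))
t 0.1 p [ 0.2815 -0.5575  0.2008] yhd -1.103 tilt [-0.0007  0.0012] F [-0.51 -0.7   0.58] T [0.026 0.037 0.018] w 0.0854 q7 -0.08
```

play_rows:
  rows:
    - [[60,-30,0],[0,0,-0.18]]
    - [[120,-60,0],[0,0,-0.36]]
    - [[180,-92,5],[0,0,-0.54]]
    - [[240,-125,10],[0,0,-0.72]]
    - [[300,-157,15],[0,0,-0.9]]
    - [[350,-185,20],[0,0,-1.08]]
    - [[387.4,-204.7,25],[-0.001,-0.001,-1.21]]
    - [[387.4,-204.7,31],[-0.001,-0.001,-1.21]]
    - [[387.4,-204.7,31],[-0.001,-0.001,-1.21]]
    - [[387.4,-204.7,31],[-0.001,-0.001,-1.21]]
    - [[387.4,-204.7,31],[-0.001,-0.001,-1.21]]
  fingers: 1.0

```text
time_s: 1.48
tool_pos: [0.5348, -0.2019, 0.1709]
tool_rot: [[-0.104, 0.995, 0.001], [0.995, 0.104, -0.002], [-0.002, 0.0, -1.0]]
contact_force: [0.7, 0.3, -0.8]
width: 0.0853
grip_force: 0.0
```

Run:
```python
from h import *
st(); print(go([.535,-.200,.060],.107))
```

```text
t 1.48 p [ 0.5348 -0.2019  0.1709] yhd 0.104 tilt [ 0.0005 -0.0019] F [ 0.72  0.28 -0.79] T [-0.044  0.024  0.011] w 0.0853 q7 0.23
(array([  2.1,   0.4, 110.9]), array([ 0.   ,  0.002, -0.003]))
```

play_rows:
  rows:
    - [[2,0.4,40],[0,0.002,0]]
    - [[2,0.4,80],[0,0.002,0]]
    - [[2,0.4,105],[0,0.002,0]]
    - [[2,0.4,111],[0,0.002,0]]
    - [[2,0.4,111],[0,0.002,0]]
    - [[2,0.4,111],[0,0.002,0]]

```text
time_s: 2.22
tool_pos: [0.5364, -0.199, 0.0609]
tool_rot: [[-0.106, 0.994, 0.002], [0.994, 0.106, -0.0], [-0.0, 0.002, -1.0]]
contact_force: [0.4, -0.3, 0.7]
width: 0.0852
grip_force: 0.0
```

play_rows:
  rows:
    - [[0,0,0],[0,0,0]]
    - [[0,0,0],[0,0,0]]
    - [[0,0,0],[0,0,0]]
    - [[0,0,0],[0,0,0]]
    - [[0,0,0],[0,0,0]]
    - [[0,0,0],[0,0,0]]
    - [[0,0,0],[0,0,0]]
    - [[0,0,0],[0,0,0]]
  fingers: 0.0
  squeeze: 60

```text
time_s: 3.22
tool_pos: [0.5356, -0.1986, 0.06]
tool_rot: [[-0.107, 0.994, 0.0], [0.994, 0.107, 0.001], [0.0, 0.0, -1.0]]
contact_force: [-0.4, -0.4, 5.7]
width: 0.025
grip_force: 59.0
```

Run:
```python
from h import *
st()
for n,(x0,y0,x1,y1) in(("top",(350,200,450,320)),("side",(290,150,390,245))):
    i=r.read_camera(n)[:,:,::-1];cv2.imwrite(f"pics/{n}1.png",i)
    c=cv2.resize(i[y0:y1,x0:x1],None,fx=4,fy=4,interpolation=cv2.INTER_CUBIC)
    globals()[n]=c
W=np.zeros((480,800,3),np.uint8);W[:480,:400]=top;W[:380,400:]=side;cv2.imwrite("pics/grip.png",W)
```

```text
t 3.23 p [ 0.5356 -0.1986  0.06  ] yhd 0.107 tilt [0.0004 0.0005] F [-0.38 -0.37  5.74] T [0.063 0.348 0.066] w 0.025 q7 0.16
```

View pics/grip.png

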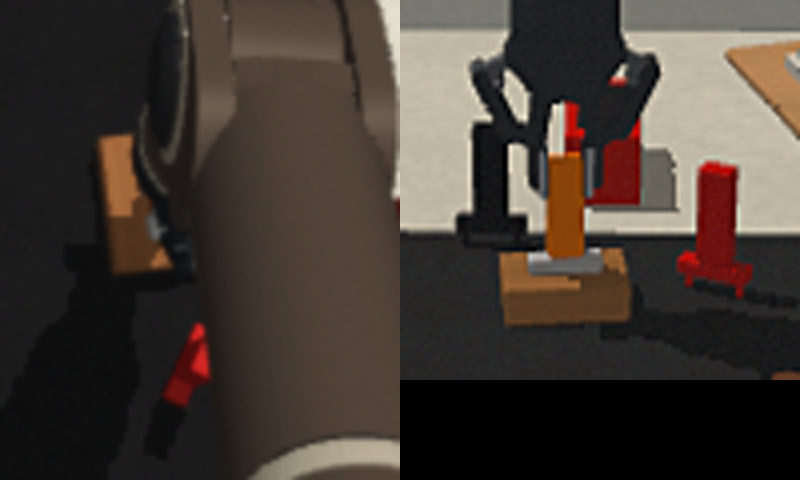

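```bash
cat >> h.py <<'E'
def proj(n,X):
    c=r.calibration(n);K=np.array([[c["fx"],0,c["cx"]],[0,c["fy"],c["cy"]],[0,0,1]])
    return cv2.projectPoints(np.array(X,float).reshape(-1,1,3),cv2.Rodrigues(np.array(c["R"]))[0],np.array(c["t"]),K,np.array(c["dist"]))[0].reshape(-1,2).round(1)
E
python3 - <<'E'
from h import *
x,y=.5356,-.1986
print((proj("side",[[x,y,z] for z in(.028,.04,.06,.079,.1,.116)])-[290,150])*4+[400,0])
# first picture
print((proj("side",[[x,y,z] for z in(.028,.04,.06,.079,.1,.116)])-[305,180])*5+[0,300])
st()
E
```

```text
[[562.  270. ]
 [562.  254.8]
 [562.  230. ]
 [562.  206. ]
 [562.  178.8]
 [562.  158. ]]
[[127.5 487.5]
 [127.5 468.5]
 [127.5 437.5]
 [127.5 407.5]
 [127.5 373.5]
 [127.5 347.5]]
t 3.33 p [ 0.5356 -0.1986  0.06  ] yhd 0.107 tilt [0.0005 0.0004] F [-1.82  0.65  6.21] T [ 0.056  0.389 -0.029] w 0.0248 q7 0.16
```

play_rows:
  rows:
    - [[0,0,-5],[0,0,0]]
    - [[0,0,-15],[0,0,0]]
    - [[0,0,-30],[0,0,0]]
    - [[0,0,-60],[0,0,0]]
    - [[0,0,-100],[0,0,0]]
    - [[0,0,-120],[0,0,0]]
    - [[0,0,-120],[0,0,0]]
    - [[0,0,-120],[0,0,0]]
    - [[0,0,-120],[0,0,0]]

```text
time_s: 4.45
tool_pos: [0.5348, -0.1985, 0.1784]
tool_rot: [[-0.107, 0.994, -0.002], [0.994, 0.107, 0.001], [0.002, -0.002, -1.0]]
contact_force: [-0.6, -0.5, -2.7]
width: 0.0246
grip_force: 59.0
```

Run:
```python
from h import *
st()
i=r.read_camera("side")[:,:,::-1];cv2.imwrite("pics/side2.png",i)
u=proj("side",[r.get_obs()["tool_pos"]])[0];print(u)
x0,y0=int(u[0])-50,int(u[1])-60
cv2.imwrite("pics/lift.png",cv2.resize(i[max(y0,0):y0+120,x0:x0+100],None,fx=5,fy=5,interpolation=cv2.INTER_CUBIC));print(x0,y0)
print(go([.4834,.1395,.18],-.18))
```

```text
t 4.45 p [ 0.5348 -0.1985  0.1784] yhd 0.107 tilt [-0.0018  0.0015] F [-0.6  -0.54 -2.73] T [-0.004  0.005 -0.002] w 0.0246 q7 0.23
[330.7 168.8]
280 108
(array([341.5, -15.1,  -1. ]), array([-0.002, -0.001,  0.287]))
```

View pics/lift.png

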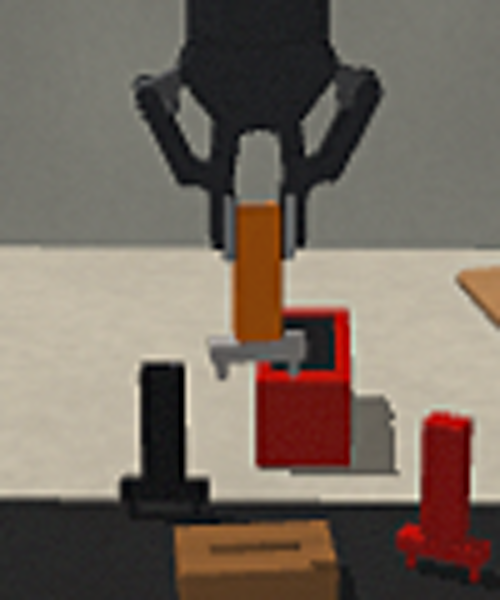

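The side crop shows the spanner held level at the upper handle, pins clear of the rest and the slot now visible at crop (255,548). The look-alikes haven't moved. Next I carry it over the ring.

play_rows:
  rows:
    - [[40,-2,0],[0,0,0.05]]
    - [[95,-5,0],[0,0,0.1]]
    - [[150,-7,0],[0,0,0.15]]
    - [[205,-9,0],[0,0,0.2]]
    - [[260,-12,0],[0,0,0.25]]
    - [[310,-14,0],[0,0,0.287]]
    - [[335,-15,0],[0,0,0.287]]
    - [[343,-14.7,0],[0,0,0.287]]
    - [[343,-14.7,20],[0,0,0.287]]
    - [[343,-14.7,40],[0,0,0.287]]
    - [[343,-14.7,55],[0,0,0.287]]
    - [[343,-14.7,60],[0,0,0.287]]
    - [[343,-14.7,60],[0,0,0.287]]
    - [[343,-14.7,60],[0,0,0.287]]
    - [[343,-14.7,60],[0,0,0.287]]

```text
time_s: 6.38
tool_pos: [0.4846, 0.141, 0.1204]
tool_rot: [[0.179, 0.984, 0.001], [0.984, -0.179, 0.001], [0.001, 0.001, -1.0]]
contact_force: [0.7, 0.7, -1.8]
width: 0.0252
grip_force: 58.9
```

Run:
```python
from h import *
st()
i=r.read_camera("side")[:,:,::-1];cv2.imwrite("pics/side3.png",i)
p=np.array(r.get_obs()["tool_pos"]);u=proj("side",[p,p-[0,0,.044]]);print(u)
x0,y0=int(u[0][0])-60,int(u[0][1])-50
cv2.imwrite("pics/over.png",cv2.resize(i[max(y0,0):y0+120,x0:x0+120],None,fx=5,fy=5,interpolation=cv2.INTER_CUBIC));print(x0,y0)
print(go([.484,.141,.118],-.18))
```

```text
t 6.38 p [0.4846 0.141  0.1204] yhd -0.18 tilt [0.0012 0.0009] F [ 0.7   0.73 -1.81] T [ 0.008 -0.031  0.059] w 0.0252 q7 -0.76
[[349.1 249.1]
 [348.9 265.5]]
289 199
(array([-0. , -0.6,  2.3]), array([ 0.001, -0.001, -0.   ]))
```

View pics/over.png

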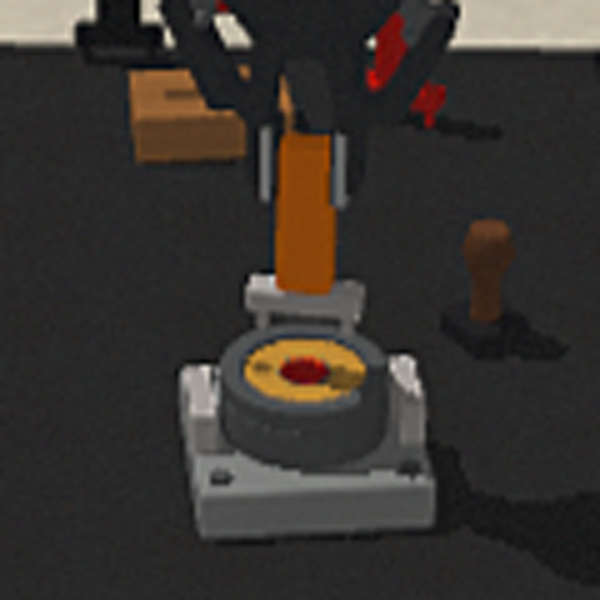

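The crop shows the pin tips at (262,328) and (348,332), in line with the ring holes at (262,367) and (347,375). I'll lower it gently.

play_rows:
  rows:
    - [[0,-0.6,8],[0,0,0]]
    - [[0,-0.6,16],[0,0,0]]
    - [[0,-0.6,20],[0,0,0]]
    - [[0,-0.6,22],[0,0,0]]
    - [[0,-0.6,23],[0,0,0]]
    - [[0,-0.6,24],[0,0,0]]
    - [[0,-0.6,24],[0,0,0]]

```text
time_s: 7.3
tool_pos: [0.4836, 0.1411, 0.0959]
tool_rot: [[0.179, 0.984, 0.0], [0.984, -0.179, 0.001], [0.001, 0.0, -1.0]]
contact_force: [-2.3, -0.2, 0.3]
width: 0.0247
grip_force: 59.5
```

Run:
```python
from h import *
st()
```

```text
t 7.3 p [0.4836 0.1411 0.0959] yhd -0.18 tilt [0.0001 0.0007] F [-2.35 -0.25  0.34] T [-0.034  0.573  0.001] w 0.0247 q7 -0.79
```

play_rows:
  rows:
    - [[0,-0.8,0],[0,0,0]]
    - [[0,-1.2,0.5],[0,0,0]]
    - [[0,-1.2,1],[0,0,0]]
    - [[0,-1.2,1],[0,0,0]]

```text
time_s: 7.8
tool_pos: [0.4829, 0.1412, 0.095]
tool_rot: [[0.179, 0.984, 0.001], [0.984, -0.179, 0.001], [0.001, 0.001, -1.0]]
contact_force: [0.8, -0.6, 2.7]
width: 0.0249
grip_force: 59.5
```

Run:
```python
from h import *
st();st()
```

```text
t 7.8 p [0.4829 0.1412 0.095 ] yhd -0.18 tilt [0.001  0.0008] F [ 0.76 -0.61  2.75] T [-0.172 -0.119 -0.003] w 0.0249 q7 -0.79
t 7.8 p [0.4829 0.1412 0.095 ] yhd -0.18 tilt [0.001  0.0008] F [ 0.76 -0.61  2.75] T [-0.172 -0.119 -0.003] w 0.0249 q7 -0.79
```

play_rows:
  rows:
    - [[-0.5,0,0],[0,0,0]]
    - [[-1.0,0,0],[0,0,0]]
    - [[-1.0,0,0],[0,0,0]]

```text
time_s: 8.18
tool_pos: [0.4827, 0.1405, 0.095]
tool_rot: [[0.179, 0.984, 0.001], [0.984, -0.179, 0.001], [0.001, 0.001, -1.0]]
contact_force: [1.6, 1.1, 1.0]
width: 0.025
grip_force: 59.5
```

Run:
```python
from h import *
st()
```

```text
t 8.18 p [0.4827 0.1405 0.095 ] yhd -0.18 tilt [0.0009 0.0012] F [1.63 1.1  1.04] T [ 0.244 -0.332 -0.001] w 0.025 q7 -0.79
```

play_rows:
  rows:
    - [[-0.5,0,0],[0,0,0]]
    - [[-1.0,0,0],[0,0,0]]
    - [[-1.0,0,0],[0,0,0]]

```text
time_s: 8.55
tool_pos: [0.4824, 0.1398, 0.095]
tool_rot: [[0.179, 0.984, 0.001], [0.984, -0.179, 0.002], [0.002, 0.001, -1.0]]
contact_force: [1.6, 1.6, 1.7]
width: 0.0247
grip_force: 59.5
```

Run:
```python
from h import *
st()
```

```text
t 8.55 p [0.4824 0.1398 0.095 ] yhd -0.18 tilt [0.001  0.0015] F [1.58 1.62 1.71] T [ 0.801 -0.509 -0.006] w 0.0247 q7 -0.78
```

play_rows:
  rows:
    - [[0.6,0.3,0],[0,0,0]]
    - [[1.1,0.4,0],[0,0,0]]
    - [[1.1,0.4,0],[0,0,0]]

```text
time_s: 8.93
tool_pos: [0.4826, 0.1401, 0.0948]
tool_rot: [[0.179, 0.984, -0.0], [0.984, -0.179, 0.0], [0.0, -0.0, -1.0]]
contact_force: [1.9, 2.6, 2.9]
width: 0.025
grip_force: 59.6
```

Run:
```python
from h import *
st()
```

```text
t 8.93 p [0.4826 0.1401 0.0948] yhd -0.18 tilt [-0.0001  0.0004] F [1.9  2.6  2.86] T [ 0.535 -0.32  -0.002] w 0.025 q7 -0.79
```

play_rows:
  rows:
    - [[0,0,0],[0,0,0.03]]
    - [[0,0,0],[0,0,0.06]]
    - [[0,0,0],[0,0,0.06]]

```text
time_s: 9.3
tool_pos: [0.4827, 0.14, 0.0948]
tool_rot: [[0.238, 0.971, 0.0], [0.971, -0.238, 0.0], [0.0, 0.0, -1.0]]
contact_force: [0.3, 0.7, 2.9]
width: 0.0251
grip_force: 59.7
```

Run:
```python
from h import *
st()
```

```text
t 9.3 p [0.4827 0.14   0.0948] yhd -0.241 tilt [0.0001 0.0002] F [0.32 0.71 2.94] T [ 0.245 -0.449  0.094] w 0.0251 q7 -0.84
```

play_rows:
  rows:
    - [[0,0,0],[0,0,-0.05]]
    - [[0,0,0],[0,0,-0.1]]
    - [[0,0,0],[0,0,-0.12]]
    - [[0,0,0],[0,0,-0.12]]

```text
time_s: 9.8
tool_pos: [0.4822, 0.14, 0.0946]
tool_rot: [[0.12, 0.993, -0.001], [0.993, -0.12, 0.0], [0.0, -0.001, -1.0]]
contact_force: [-1.3, 0.2, 2.6]
width: 0.0249
grip_force: 59.4
```

Run:
```python
from h import *
st()
```

```text
t 9.8 p [0.4822 0.14   0.0946] yhd -0.121 tilt [-0.0009  0.0003] F [-1.29  0.2   2.58] T [0.271 0.204 0.   ] w 0.0249 q7 -0.73
```

play_rows:
  rows:
    - [[0,0,-1],[0,0,0]]
    - [[0,0,-2],[0,0,0]]
    - [[0,0,-2],[0,0,0]]
    - [[0,0,-2],[0,0,0]]

```text
time_s: 10.3
tool_pos: [0.4824, 0.1402, 0.0967]
tool_rot: [[0.12, 0.993, -0.0], [0.993, -0.12, 0.001], [0.0, -0.0, -1.0]]
contact_force: [-1.5, 0.5, 1.5]
width: 0.025
grip_force: 59.3
```

Run:
```python
from h import *
st()
```

```text
t 10.3 p [0.4824 0.1402 0.0967] yhd -0.12 tilt [-0.0004  0.0005] F [-1.52  0.52  1.48] T [ 0.217  0.42  -0.094] w 0.025 q7 -0.73
```

play_rows:
  rows:
    - [[0,0,-0.5],[0,0,0]]
    - [[0,0,-1],[0,0,0]]
    - [[0,0,-1],[0,0,0]]
    - [[0,0,-1],[0,0,0]]

```text
time_s: 10.8
tool_pos: [0.4826, 0.1402, 0.0977]
tool_rot: [[0.12, 0.993, -0.0], [0.993, -0.12, 0.001], [0.001, -0.0, -1.0]]
contact_force: [-2.3, 0.4, 0.9]
width: 0.0249
grip_force: 59.3
```

Run:
```python
from h import *
st()
i=r.read_camera("side")[:,:,::-1];cv2.imwrite("pics/side4.png",i)
cv2.imwrite("pics/pins.png",cv2.resize(i[235:300,310:390],None,fx=9,fy=9,interpolation=cv2.INTER_CUBIC))
```

```text
t 10.8 p [0.4826 0.1402 0.0977] yhd -0.12 tilt [-0.0001  0.0006] F [-2.29  0.39  0.88] T [0.235 0.59  0.018] w 0.0249 q7 -0.73
```

View pics/pins.png

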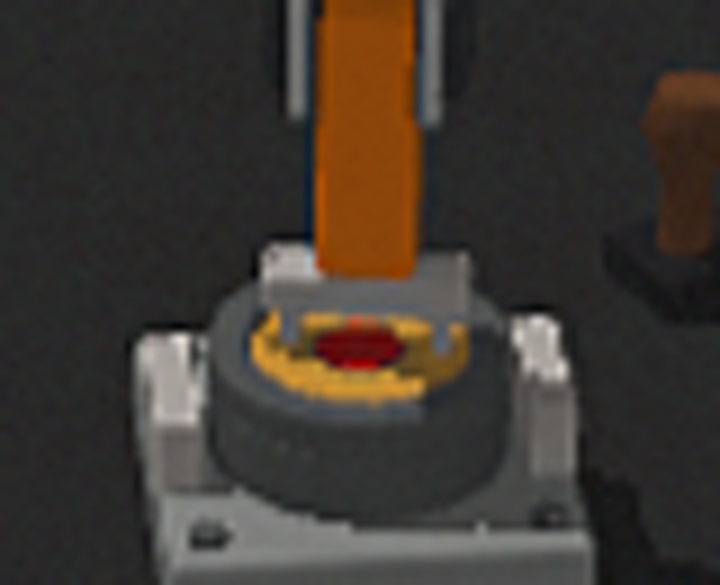

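The crop shows the pins standing on the ring at (290,347) and (442,351), close to the holes but not inside. I'll recompute the hole positions from the unloaded side picture.

Run:
```python
from h import *
i=cv2.imread("pics/side0.png")
b=cv2.resize(i[264:282,335:365],None,fx=10,fy=10,interpolation=cv2.INTER_CUBIC);m=(b[...,2]<130).astype(np.uint8)
n,l,s,c=cv2.connectedComponentsWithStats(m);P=[]
for k in range(1,n):
    if 40<s[k,4]<1500:
        q=(c[k]-4.5)/10+[335,264];print(s[k],q.round(2))
        if abs(q[1]-273)<2.5: P.append(q)
h=plane("side",P,.055);print(h.round(4),h.mean(0).round(4));d=h[0]-h[-1];print(np.linalg.norm(d),np.arctan2(d[1],d[0]))
# fits of brass ellipse centres
for n,f,z,roi in(("top","pics/top0.png",.055,(232,240,290,300)),("side","pics/side0.png",.055,(330,258,370,284))):
    H=cv2.cvtColor(cv2.imread(f),cv2.COLOR_BGR2HSV);hh,S,V=[H[...,k].astype(int) for k in range(3)]
    q=box(((hh>=17)&(hh<=30)&(S>90)&(V>90)),roi);e=cv2.fitEllipse(q);print(n,np.round(e[0],2),plane(n,[e[0]],z).round(4))
# pins now in side4
st();p=np.array(r.get_obs()["tool_pos"]);print((proj("side",[p-[0,0,.044],p-[0,0,.0]])-[310,235])*9)
# foot in side4
i=cv2.imread("pics/side4.png")
print(plane("side",np.array([[290,348],[442,352]])/9+[309.5,234.5],.0535).round(4))
```

```text
[190  75   9  16 108] [353.92 271.79]
[ 48  76  32  17 440] [340.87 272.  ]
[214  94  33  19 472] [357.52 273.88]
[177 100  20  20 211] [353.18 274.59]
[122 113  11   6  49] [347.22 275.05]
[139 112  19   7  94] [349.46 275.05]
[[0.4723 0.1346 0.055 ]
 [0.503  0.1363 0.055 ]
 [0.464  0.1435 0.055 ]
 [0.4741 0.1468 0.055 ]
 [0.4881 0.1492 0.055 ]
 [0.4828 0.1491 0.055 ]] [0.4807 0.1432 0.055 ]
0.01794442580190194 -2.200420148314886
top [258.58 267.9 ] [[0.4827 0.1398 0.055 ]]
side [349.49 272.52] [[0.4827 0.1381 0.055 ]]
t 10.85 p [0.4826 0.1402 0.0977] yhd -0.12 tilt [-0.0001  0.0006] F [-2.54  0.56  1.32] T [ 0.247  0.505 -0.041] w 0.0251 q7 -0.73
[[355.5 346.5]
 [358.2 201.6]]
[[0.501  0.139  0.0535]
 [0.4613 0.1399 0.0535]]
```

play_rows:
  rows:
    - [[0,0,-4],[0,0,-0.03]]
    - [[0,0,-10],[0,0,0.06]]
    - [[0,0,-10],[0,0,0.06]]
    - [[0,0,-10],[0,0,0.06]]
    - [[0,0,-10],[0,0,0.06]]

```text
time_s: 11.48
tool_pos: [0.4826, 0.1401, 0.1076]
tool_rot: [[0.178, 0.984, -0.0], [0.984, -0.178, 0.001], [0.001, -0.0, -1.0]]
contact_force: [-0.3, -0.3, -2.7]
width: 0.0247
grip_force: 59.0
```

Run:
```python
from h import *
st()
i=r.read_camera("side")[:,:,::-1];cv2.imwrite("pics/side5.png",i)
p5=np.array(r.get_obs()["tool_pos"])
for f,p in(("side1",[.5356,-.1986,.060]),("side2",[.5348,-.1985,.1784]),("side3",[.4846,.141,.1204]),("side5",p5)):
    p=np.array(p);im=cv2.imread(f"pics/{f}.png");u=proj("side",[p])[0].astype(int)
    x0,y0=u[0]-20,u[1]-40;c=cv2.resize(im[y0:y0+70,x0:x0+40],None,fx=8,fy=8,interpolation=cv2.INTER_LINEAR)
    H=cv2.cvtColor(c,cv2.COLOR_BGR2HSV);h,S,V=[H[...,k].astype(int) for k in range(3)]
    q=big(((h>=5)&(h<=18)&(S>150)&(V>70)).astype(np.uint8))[:,0,:]
    x,y,w,hh=cv2.boundingRect(q);mid=q[np.abs(q[:,0]-(x+w/2))<w*.3];yb=mid[:,1].max()
    px=[(x+w/2-4)/8+x0,(yb-3.5)/8+y0]
    z=p[2]-.044+.024;P=plane("side",[px],z)[0];
    print(f,"orange",x,y,w,hh,"px",np.round(px,2),"front-bottom",P.round(4),"spanner - TCP mm",np.round(1000*(P[:2]-p[:2])-[0,9],1))
```

```text
t 11.47 p [0.4826 0.1401 0.1076] yhd -0.179 tilt [-0.0001  0.0005] F [-0.29 -0.34 -2.68] T [0.047 0.013 0.004] w 0.0247 q7 -0.77
side1 orange 41 361 258 151 px [330.75 230.44] front-bottom [ 0.5324 -0.0974  0.04  ] spanner - TCP mm [-3.2 92.2]
side2 orange 135 164 82 224 px [331.5  175.81] front-bottom [ 0.5327 -0.1969  0.1584] spanner - TCP mm [-2.1 -7.4]
side3 orange 119 51 100 341 px [349.62 257.44] front-bottom [0.4832 0.1448 0.1004] spanner - TCP mm [-1.4 -5.2]
side5 orange 127 136 98 261 px [350.5  262.06] front-bottom [0.4809 0.1442 0.0876] spanner - TCP mm [-1.7 -4.9]
```

play_rows:
  rows:
    - [[1.3,2.2,0],[0,0,0]]
    - [[1.3,2.2,4],[0,0,0]]
    - [[1.3,2.2,8],[0,0,0]]
    - [[1.3,2.2,10],[0,0,0]]
    - [[1.3,2.2,11],[0,0,0]]
    - [[1.3,2.2,11],[0,0,0]]

```text
time_s: 12.28
tool_pos: [0.4851, 0.1412, 0.0969]
tool_rot: [[0.179, 0.984, 0.0], [0.984, -0.179, 0.001], [0.001, 0.0, -1.0]]
contact_force: [-0.1, -1.3, 0.6]
width: 0.025
grip_force: 59.4
```

Run:
```python
from h import *
st()
```

```text
t 12.28 p [0.4851 0.1412 0.0969] yhd -0.18 tilt [0.0002 0.0007] F [-0.06 -1.35  0.64] T [0.028 0.254 0.015] w 0.025 q7 -0.79
```

play_rows:
  rows:
    - [[0.5,-0.1,0],[0,0,0]]
    - [[1,-0.2,0],[0,0,0]]
    - [[1.5,-0.3,0],[0,0,0]]
    - [[1.5,-0.3,0],[0,0,0]]

```text
time_s: 12.78
tool_pos: [0.485, 0.1428, 0.0967]
tool_rot: [[0.179, 0.984, 0.0], [0.984, -0.179, 0.001], [0.001, -0.0, -1.0]]
contact_force: [0.2, -0.1, -1.9]
width: 0.0248
grip_force: 59.0
```

Run:
```python
from h import *
st()
```

```text
t 12.78 p [0.485  0.1428 0.0967] yhd -0.18 tilt [0.0001 0.0009] F [ 0.16 -0.08 -1.87] T [-0.035  0.053 -0.011] w 0.0248 q7 -0.79
```

play_rows:
  rows:
    - [[0.5,-0.1,0],[0,0,0]]
    - [[1,-0.2,0],[0,0,0]]
    - [[1.5,-0.3,0],[0,0,0]]
    - [[1.5,-0.3,0],[0,0,0]]

```text
time_s: 13.28
tool_pos: [0.485, 0.144, 0.0968]
tool_rot: [[0.179, 0.984, 0.0], [0.984, -0.179, 0.0], [0.0, 0.0, -1.0]]
contact_force: [-0.7, -0.5, -1.8]
width: 0.0253
grip_force: 59.0
```

Run:
```python
from h import *
st()
```

```text
t 13.28 p [0.485  0.144  0.0968] yhd -0.18 tilt [0.0001 0.0004] F [-0.7  -0.48 -1.8 ] T [-0.165 -0.03  -0.002] w 0.0253 q7 -0.79
```

The pins have dropped in, because the vertical load vanished. I'll recentre and go deeper.

play_rows:
  rows:
    - [[-0.5,0.1,0],[0,0,0]]
    - [[-1,0.2,1],[0,0,0]]
    - [[-1,0.2,2],[0,0,0]]
    - [[-1,0.2,2.5],[0,0,0]]
    - [[-1,0.2,2.5],[0,0,0]]

```text
time_s: 13.9
tool_pos: [0.4851, 0.1432, 0.0943]
tool_rot: [[0.179, 0.984, 0.0], [0.984, -0.179, 0.001], [0.001, -0.0, -1.0]]
contact_force: [-1.0, -0.1, -2.4]
width: 0.0252
grip_force: 58.9
```

Run:
```python
from h import *
st()
```

```text
t 13.9 p [0.4851 0.1432 0.0943] yhd -0.18 tilt [0.0001 0.0007] F [-1.02 -0.13 -2.4 ] T [0.002 0.01  0.005] w 0.0252 q7 -0.79
```

play_rows:
  rows:
    - [[0,0.2,0],[0,0,0.06]]
    - [[0,0.4,0],[0,0,0.12]]
    - [[0,0.4,0],[0,0,0.12]]

```text
time_s: 14.28
tool_pos: [0.4854, 0.1429, 0.0943]
tool_rot: [[0.295, 0.955, 0.0], [0.955, -0.295, 0.0], [0.0, -0.0, -1.0]]
contact_force: [0.3, 0.4, -1.7]
width: 0.025
grip_force: 59.1
```

Run:
```python
from h import *
st()
```

```text
t 14.28 p [0.4854 0.1429 0.0943] yhd -0.299 tilt [0.0001 0.0003] F [ 0.3   0.35 -1.74] T [-0.192  0.042  0.015] w 0.025 q7 -0.9
```

play_rows:
  rows:
    - [[0,0.15,0],[0,0,0.05]]
    - [[0,0.3,0],[0,0,0.1]]
    - [[0,0.3,0],[0,0,0.1]]

```text
time_s: 14.65
tool_pos: [0.4858, 0.1428, 0.0943]
tool_rot: [[0.388, 0.922, 0.0], [0.922, -0.388, 0.0], [0.0, 0.0, -1.0]]
contact_force: [-0.8, -0.2, -1.7]
width: 0.0249
grip_force: 59.2
```

Run:
```python
from h import *
st()
```

```text
t 14.65 p [0.4858 0.1428 0.0943] yhd -0.398 tilt [0.0002 0.0004] F [-0.84 -0.24 -1.71] T [-0.256 -0.026  0.117] w 0.0249 q7 -0.99
```

play_rows:
  rows:
    - [[0,0.15,0],[0,0,0.05]]
    - [[0,0.3,0],[0,0,0.1]]
    - [[0,0.3,0],[0,0,0.1]]

```text
time_s: 15.02
tool_pos: [0.4861, 0.1427, 0.0943]
tool_rot: [[0.478, 0.879, 0.0], [0.879, -0.478, 0.0], [0.0, 0.0, -1.0]]
contact_force: [0.3, -0.9, -1.6]
width: 0.0245
grip_force: 59.2
```

Run:
```python
from h import *
st()
```

```text
t 15.03 p [0.4861 0.1427 0.0943] yhd -0.498 tilt [0.0002 0.0004] F [ 0.25 -0.89 -1.64] T [-0.393 -0.07   0.077] w 0.0245 q7 -1.08
```

play_rows:
  rows:
    - [[-0.5,0.4,0],[0,0,0.05]]
    - [[-0.5,0.5,0],[0,0,0.1]]
    - [[-0.5,0.5,0],[0,0,0.1]]

```text
time_s: 15.4
tool_pos: [0.4863, 0.1422, 0.0943]
tool_rot: [[0.563, 0.827, 0.0], [0.827, -0.563, 0.001], [0.001, -0.0, -1.0]]
contact_force: [0.5, -1.0, -2.8]
width: 0.025
grip_force: 59.2
```

Run:
```python
from h import *
st()
```

```text
t 15.4 p [0.4863 0.1422 0.0943] yhd -0.598 tilt [0.0003 0.0007] F [ 0.51 -0.99 -2.78] T [-0.273 -0.094  0.14 ] w 0.025 q7 -1.16
```

play_rows:
  rows:
    - [[0,0.15,0],[0,0,0.04]]
    - [[0,0.3,0],[0,0,0.08]]
    - [[0,0.3,0],[0,0,0.08]]

```text
time_s: 15.78
tool_pos: [0.4865, 0.142, 0.0943]
tool_rot: [[0.629, 0.777, 0.0], [0.777, -0.629, 0.001], [0.001, -0.0, -1.0]]
contact_force: [-0.7, -0.6, -2.5]
width: 0.0249
grip_force: 59.2
```

Run:
```python
from h import *
st()
```

```text
t 15.78 p [0.4865 0.142  0.0943] yhd -0.68 tilt [0.0002 0.0006] F [-0.68 -0.56 -2.47] T [-0.356 -0.152  0.138] w 0.0249 q7 -1.24
```

play_rows:
  rows:
    - [[-0.3,0.6,0],[0,0,0.03]]
    - [[-0.4,0.8,0],[0,0,0.06]]
    - [[-0.4,0.8,0],[0,0,0.06]]

```text
time_s: 16.15
tool_pos: [0.4867, 0.1416, 0.0943]
tool_rot: [[0.675, 0.738, 0.0], [0.738, -0.675, 0.001], [0.001, -0.001, -1.0]]
contact_force: [-0.5, 0.1, -2.2]
width: 0.0249
grip_force: 59.2
```

Run:
```python
from h import *
st()
```

```text
t 16.15 p [0.4867 0.1416 0.0943] yhd -0.74 tilt [0.0001 0.001 ] F [-0.54  0.06 -2.23] T [0.212 0.125 0.065] w 0.0249 q7 -1.29
```

play_rows:
  rows:
    - [[0,0.1,0],[0,0,0.03]]
    - [[0,0.2,0],[0,0,0.06]]
    - [[0,0.2,0],[0,0,0.06]]

```text
time_s: 16.52
tool_pos: [0.487, 0.1413, 0.0943]
tool_rot: [[0.718, 0.696, 0.0], [0.696, -0.718, 0.001], [0.001, -0.0, -1.0]]
contact_force: [-0.4, 0.6, -2.3]
width: 0.0252
grip_force: 59.2
```

Run:
```python
from h import *
st()
```

```text
t 16.52 p [0.487  0.1413 0.0943] yhd -0.801 tilt [0.0001 0.0008] F [-0.45  0.6  -2.34] T [0.322 0.197 0.127] w 0.0252 q7 -1.34
```

play_rows:
  rows:
    - [[0,-0.2,0],[0,0,0.03]]
    - [[0,-0.2,0],[0,0,0.06]]
    - [[0,-0.2,0],[0,0,0.06]]

```text
time_s: 16.9
tool_pos: [0.4869, 0.1411, 0.0943]
tool_rot: [[0.758, 0.652, 0.0], [0.652, -0.758, 0.001], [0.001, -0.0, -1.0]]
contact_force: [-0.2, 0.3, -2.9]
width: 0.025
grip_force: 59.2
```

Run:
```python
from h import *
st()
```

```text
t 16.9 p [0.4869 0.1411 0.0943] yhd -0.861 tilt [0.0003 0.0006] F [-0.15  0.35 -2.92] T [0.161 0.03  0.071] w 0.025 q7 -1.4
```

play_rows:
  rows:
    - [[0,0.1,0],[0,0,0.03]]
    - [[0,0.2,0],[0,0,0.05]]
    - [[0,0.2,0],[0,0,0.05]]

```text
time_s: 17.27
tool_pos: [0.487, 0.141, 0.0943]
tool_rot: [[0.79, 0.613, 0.0], [0.613, -0.79, 0.001], [0.001, -0.0, -1.0]]
contact_force: [-0.1, 0.9, -2.2]
width: 0.0252
grip_force: 59.2
```

Run:
```python
from h import *
st()
```

```text
t 17.27 p [0.487  0.141  0.0943] yhd -0.91 tilt [0.0002 0.0006] F [-0.1   0.86 -2.24] T [ 0.06  -0.021  0.094] w 0.0252 q7 -1.44
```

play_rows:
  rows:
    - [[0,0.05,0],[0,0,0.03]]
    - [[0,0.1,0],[0,0,0.05]]
    - [[0,0.1,0],[0,0,0.05]]

```text
time_s: 17.65
tool_pos: [0.4871, 0.1409, 0.0943]
tool_rot: [[0.819, 0.573, 0.0], [0.573, -0.819, 0.001], [0.001, -0.0, -1.0]]
contact_force: [0.3, -0.4, -2.1]
width: 0.0251
grip_force: 59.4
```

Run:
```python
from h import *
st()
```

```text
t 17.65 p [0.4871 0.1409 0.0943] yhd -0.96 tilt [0.0003 0.0005] F [ 0.33 -0.41 -2.15] T [-0.059 -0.131  0.202] w 0.0251 q7 -1.49
```

play_rows:
  rows:
    - [[0,0.05,0],[0,0,0.03]]
    - [[0,0.1,0],[0,0,0.04]]
    - [[0,0.1,0],[0,0,0.04]]

```text
time_s: 18.02
tool_pos: [0.4871, 0.1408, 0.0943]
tool_rot: [[0.841, 0.54, 0.0], [0.54, -0.841, 0.001], [0.0, -0.0, -1.0]]
contact_force: [1.4, -0.4, -1.9]
width: 0.0249
grip_force: 59.8
```

Run:
```python
from h import *
st()
```

```text
t 18.02 p [0.4871 0.1408 0.0943] yhd -1.0 tilt [0.0002 0.0005] F [ 1.36 -0.37 -1.94] T [-0.122 -0.118  0.33 ] w 0.0249 q7 -1.52
```

The ring is snug: 0.33 N m, about 16 N, with the torque rising steeply. I'll back off to mid-slack and lift out.

play_rows:
  rows:
    - [[0,-0.1,0],[0,0,-0.05]]
    - [[0,-0.2,0],[0,0,-0.1]]
    - [[0,-0.2,0],[0,0,-0.1]]

```text
time_s: 18.4
tool_pos: [0.487, 0.1411, 0.0943]
tool_rot: [[0.784, 0.621, 0.0], [0.621, -0.784, 0.001], [0.001, -0.001, -1.0]]
contact_force: [0.0, 0.3, -2.3]
width: 0.025
grip_force: 59.0
```

Run:
```python
from h import *
st()
```

```text
t 18.4 p [0.487  0.1411 0.0943] yhd -0.901 tilt [0.    0.001] F [ 0.04  0.33 -2.31] T [ 0.004  0.005 -0.006] w 0.025 q7 -1.43
```

play_rows:
  rows:
    - [[0,0,-5],[0,0,0]]
    - [[0,0,-15],[0,0,0]]
    - [[0,0,-50],[0,0,0]]
    - [[0,0,-85],[0,0,0]]
    - [[0,0,-85],[0,0,0]]
    - [[0,0,-85],[0,0,0]]

```text
time_s: 19.15
tool_pos: [0.4867, 0.1408, 0.1792]
tool_rot: [[0.784, 0.621, 0.0], [0.621, -0.784, 0.0], [0.0, -0.0, -1.0]]
contact_force: [-0.5, -0.1, -2.1]
width: 0.0251
grip_force: 59.1
```

Run:
```python
from h import *
st();print(go([.5354,-.1986,.18],.107))
```

```text
t 19.15 p [0.4867 0.1408 0.1792] yhd -0.9 tilt [0.0001 0.0004] F [-0.48 -0.09 -2.15] T [-0.002  0.064 -0.004] w 0.0251 q7 -1.38
(array([-172.7,  296.2,   -1. ]), array([-0.   , -0.   , -1.007]))
```

play_rows:
  rows:
    - [[-25,42,0],[0,0,-0.15]]
    - [[-50,85,0],[0,0,-0.3]]
    - [[-78,134,0],[0,0,-0.45]]
    - [[-105,180,0],[0,0,-0.6]]
    - [[-130,224,0],[0,0,-0.75]]
    - [[-155,266,0],[0,0,-0.9]]
    - [[-168,288,0],[0,0,-1.0]]
    - [[-172.7,296.2,0],[0,0,-1.007]]
    - [[-172.7,296.2,0],[0,0,-1.007]]
    - [[-172.7,296.2,0],[0,0,-1.007]]
    - [[-172.7,296.2,0],[0,0,-1.007]]

```text
time_s: 20.52
tool_pos: [0.536, -0.1969, 0.1792]
tool_rot: [[-0.108, 0.994, 0.0], [0.994, 0.108, 0.001], [0.001, 0.0, -1.0]]
contact_force: [-0.4, -0.1, -2.2]
width: 0.025
grip_force: 59.1
```

Run:
```python
from h import *
st();print(go([.5354,-.1986,.078],.107))
i=r.read_camera("side")[:,:,::-1];cv2.imwrite("pics/side6.png",i)
j=cv2.imread("pics/side2.png")
W=np.hstack([cv2.resize(k[140:230,295:370],None,fx=5,fy=5,interpolation=cv2.INTER_CUBIC) for k in(j,i)])
cv2.imwrite("pics/ret.png",W)
```

```text
t 20.52 p [ 0.536  -0.1969  0.1792] yhd 0.108 tilt [0.0003 0.0009] F [-0.43 -0.11 -2.22] T [0.016 0.068 0.038] w 0.025 q7 0.25
(array([ -1.7,  -0.8, 101.2]), array([ 0.   , -0.001,  0.001]))
```

View pics/ret.png

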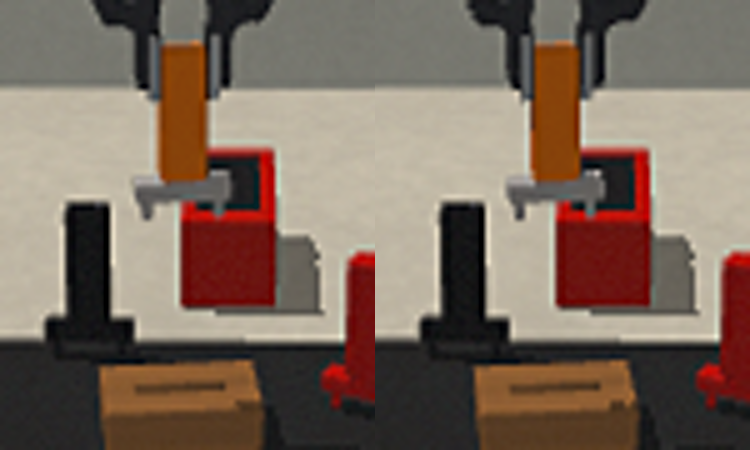

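The two crops, after the pick and now, show the spanner sitting identically in the hand above the slot. I'll lower it.

play_rows:
  rows:
    - [[-1.7,-0.6,30],[0,0,0]]
    - [[-1.7,-0.6,65],[0,0,0]]
    - [[-1.7,-0.6,90],[0,0,0]]
    - [[-1.7,-0.6,101],[0,0,0]]
    - [[-1.7,-0.6,101],[0,0,0]]
    - [[-1.7,-0.6,101],[0,0,0]]

```text
time_s: 21.32
tool_pos: [0.5363, -0.2001, 0.0792]
tool_rot: [[-0.107, 0.994, 0.002], [0.994, 0.107, 0.0], [-0.0, 0.002, -1.0]]
contact_force: [0.9, -0.2, -1.9]
width: 0.0248
grip_force: 59.1
```

Run:
```python
from h import *
st();print(go([.5355,-.1986,.061],.107))
```

```text
t 21.32 p [ 0.5363 -0.2001  0.0792] yhd 0.107 tilt [0.0019 0.0001] F [ 0.89 -0.21 -1.88] T [-0.01  -0.041  0.031] w 0.0248 q7 0.21
(array([ 1.6, -0.7, 18.2]), array([0.002, 0.   , 0.   ]))
```

play_rows:
  rows:
    - [[1.5,-0.6,3],[0.001,0,0]]
    - [[1.5,-0.6,6],[0.001,0,0]]
    - [[1.5,-0.6,9],[0.001,0,0]]
    - [[1.5,-0.6,12],[0.001,0,0]]
    - [[1.5,-0.6,12],[0.001,0,0]]

```text
time_s: 21.95
tool_pos: [0.5345, -0.1986, 0.0657]
tool_rot: [[-0.107, 0.994, -0.001], [0.994, 0.107, 0.001], [0.001, -0.001, -1.0]]
contact_force: [-0.2, -0.1, -1.9]
width: 0.0249
grip_force: 59.1
```

Run:
```python
from h import *
st()
```

```text
t 21.95 p [ 0.5345 -0.1986  0.0657] yhd 0.107 tilt [-0.0014  0.0008] F [-0.2  -0.08 -1.9 ] T [ 0.075  0.03  -0.045] w 0.0249 q7 0.2
```

play_rows:
  rows:
    - [[0,0.5,2],[0,0,0]]
    - [[0,0.5,4],[0,0,0]]
    - [[0,0.5,5],[0,0,0]]
    - [[0,0.5,5.5],[0,0,0]]
    - [[0,0.5,5.5],[0,0,0]]

```text
time_s: 22.58
tool_pos: [0.5352, -0.1985, 0.0606]
tool_rot: [[-0.107, 0.994, -0.001], [0.994, 0.107, 0.001], [0.001, -0.001, -1.0]]
contact_force: [-0.1, 0.0, -2.0]
width: 0.0249
grip_force: 59.1
```

Run:
```python
from h import *
st()
```

```text
t 22.57 p [ 0.5352 -0.1985  0.0606] yhd 0.107 tilt [-0.0009  0.0006] F [-0.05  0.01 -1.96] T [ 0.013 -0.049 -0.02 ] w 0.0249 q7 0.2
```

play_rows:
  rows:
    - [[0,0,0.5],[0,0,0]]
    - [[0,0,1],[0,0,0]]
    - [[0,0,1],[0,0,0]]
    - [[0,0,1],[0,0,0]]

```text
time_s: 23.08
tool_pos: [0.5353, -0.1986, 0.06]
tool_rot: [[-0.107, 0.994, -0.001], [0.994, 0.107, 0.0], [0.0, -0.0, -1.0]]
contact_force: [-2.1, 0.4, 5.0]
width: 0.025
grip_force: 60.1
```

Seated: the foot is on the rest at the pick height. Release, hold still while the fingers open, then withdraw.

play_rows:
  rows:
    - [[0,0,-0.4],[0,0,0]]
    - [[0,0,-0.4],[0,0,0]]
    - [[0,0,-0.4],[0,0,0]]
    - [[0,0,-0.4],[0,0,0]]
    - [[0,0,-0.4],[0,0,0]]
    - [[0,0,-0.4],[0,0,0]]
    - [[0,0,-0.4],[0,0,0]]
    - [[0,0,-0.4],[0,0,0]]
  fingers: 1.0

```text
time_s: 24.08
tool_pos: [0.5352, -0.1986, 0.06]
tool_rot: [[-0.107, 0.994, -0.001], [0.994, 0.107, 0.001], [0.001, -0.001, -1.0]]
contact_force: [0.3, 0.3, 0.6]
width: 0.0856
grip_force: 0.0
```

play_rows:
  rows:
    - [[0,0,-20],[0,0,0]]
    - [[0,0,-50],[0,0,0]]
    - [[0,0,-90],[0,0,0]]
    - [[0,0,-140],[0,0,0]]
    - [[-50,0,-150],[0,0,0]]
    - [[-110,0,-150],[0,0,0]]
    - [[-170,0,-150],[0,0,0]]
    - [[-220,0,-150],[0,0,0]]
    - [[-220,0,-150],[0,0,0]]
    - [[-220,0,-150],[0,0,0]]

```text
time_s: 25.32
tool_pos: [0.5588, -0.4166, 0.2093]
tool_rot: [[-0.107, 0.994, -0.001], [0.994, 0.107, 0.002], [0.002, -0.001, -1.0]]
contact_force: [0.0, 0.4, -0.7]
width: 0.0851
grip_force: 0.0
```

Run:
```python
from h import *
st()
i=r.read_camera("side")[:,:,::-1];j=r.read_camera("top")[:,:,::-1]
W=np.zeros((480,800,3),np.uint8)
W[:,:400]=cv2.resize(j[200:320,220:420],(400,240)).repeat(1,0) if 0 else np.vstack([cv2.resize(j[210:320,235:435],(400,220)),cv2.resize(j[240:300,230:290],(400,260),interpolation=cv2.INTER_CUBIC)])
W[:,400:]=cv2.resize(i[165:315,265:390],(400,480),interpolation=cv2.INTER_CUBIC)
cv2.imwrite("pics/end.png",W);cv2.imwrite("pics/topE.png",j)
b=cv2.resize(j[255:282,245:273],None,fx=10,fy=10,interpolation=cv2.INTER_CUBIC)
n,l,s,c=cv2.connectedComponentsWithStats((b[...,2]<110).astype(np.uint8))
P=[(c[k]-4.5)/10+[245,255] for k in range(1,n) if 200<s[k,4]<1500];print(P)
h=plane("top",P,.055);d=h[0]-h[1];print(np.linalg.norm(d),np.arctan2(d[1],d[0]))
```

```text
t 25.32 p [ 0.5588 -0.4166  0.2093] yhd 0.107 tilt [-0.0012  0.0018] F [ 0.    0.43 -0.74] T [ 0.061 -0.041  0.032] w 0.0851 q7 0.57
[array([264.28667763, 262.27878289]), array([252.98793706, 272.9798951 ])]
0.04008184768932616 -0.7994242339127252
```

View pics/end.png

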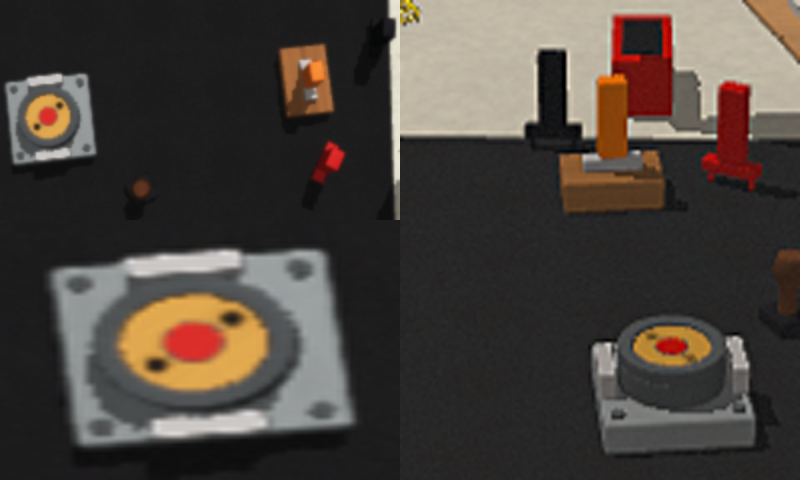

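The final picture shows the orange spanner seated upright in the rest. The ring holes have turned from -0.18 to -0.80 rad, and the hand is clear of everything. I'll hand it in.

```bash
python3 -c "
from workcell import r
print(r.job_done())"
```

```text
the job is handed in; nothing more can be done
None
```

The brass ring is snug against its stop: it turned 0.62 rad clockwise and nipped up at about 0.33 N m (about 16 N). The spanner is back in its rest, the black and red look-alikes and the hand stamp look undisturbed, and I handed the job in at about 25 s of the 72 s allowed.

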